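# Plug a circuit card into its keyed card guides

## Robot

A 6-joint arm with a two-finger parallel gripper is mounted at the origin on a cart in front of the work surface, level with it; the furniture and walls round the work are solid. World frame = base frame: x ahead of the robot, y to its left, z up, the work surface at z = 0. Lengths are in m, angles in rad, forces in N, time in s.
With the tool pointing down it reaches from about 0.325 to 0.775 m from the base axis. Payload 5.5 kg.
Tool frame: the origin (TCP) lies at the very end of the fingers, on their centre line; the grasp point (between the pads) lies 19 mm behind it; z points along the fingers, y is the line along which they close (so a half turn about z gives the same grasp; the last joint's range is limited). The gripper opens to 88 mm and grips with 3 to 60 N. Pads are 20 mm wide; open, the fingers measure 115 mm over their backs; the gripper's body (75 mm by 178 mm) begins 61 mm behind the grasp point.
Start: joints at [-0.057, 0.091, 1.231, -0, 1.82, -0.057], TCP at [0.6, -0, 0.223] pointing down, gripper open.
Joint ranges: [-2.87, 2.87], [-0.86, 2.18], [0.17, 2.46], [-1.51, 4.65], [0.06, 2.69], [-2.65, 2.65]. Speed limits (rad/s): [2.57, 2.57, 3.01, 3.14, 3.14, 3.14].

## Interface

Orientations are given as a unit quaternion [x, y, z, w].
In Python, from plant import read_state, camera, camera_info, close_job, regions_of, mark_of gives the robot as it stands.
- The arm moves only by the tool drive_tool, never from a script. Its argument "rows" is a list of rows, each an object of numbers: "tx", "ty", "tz": the shift along the tool's x, y, z in cm; "wx", "wy", "wz": the turn, a rotation vector about the tool's x, y, z in degrees. A call has 1 to 20 rows; each row shifts and turns the commanded pose from where the row before left it, along the tool's axes as they then stand; what a row does not reach is not made up. A row lasts 1/8 s, in which the tool goes at most 62.5 mm and 10.7 degrees, less where a joint would pass 70% of its speed; a pose out of reach is approached as far as the arm can. A call with a gripper value outside its range is refused whole. "fingers" is the opening, from 0 (shut) to 1 (fully open), set as the call begins (left out, the last holds). The fingers move at their own pace and stop on an object; "grip_force" is the grip in N (left out, the last holds). Time passes only in rows, so rows that do not move let the fingers close. It gives the time, the measured TCP pose, the force, the opening and the grip force at its end, in the units of the state.
- read_state(): the state, without advancing time (a new reading comes with each control period).
- camera(name): name is "scene" or "side" or "wrist"; returns (picture, depth): 384x512x3 uint8, red, green, blue; 384x512 float32, m along the optical axis (not along the pixel's ray), 0 where there is no reading.
- camera_info(name): a dict with "fx", "fy", "cx", "cy" (pixels), "D" ([k1, k2, p1, p2, k3] as OpenCV has them; the pictures are not rectified), "extrinsics" (4x4, takes a point from world to camera coordinates); the wrist camera has in their place "T_tool_cam" (4x4, takes a point from camera to tool coordinates, whose origin is the TCP and whose axes are the flange's). Camera axes: x right, y down, z forward; pixel columns grow to the right and rows downward; lengths in m; the calibration is good to about 2 mm. A picture is of the moment at which its call begins: read the wrist's pose just before it. camera_info takes no time and is no camera call.
- close_job(): hands the job in; it is judged then, once.
Trained networks look in the newest picture that a camera, given by its name, has taken for a name from the list of things; names that differ only in an ending like _2 or _b are one class to them, and where a whole thing is asked for, a point or a joint stands for the part that bears it (a point fixed in the world has none). Each returns a list of dicts, best first, with "score" (0 to 1); they miss things now and then, are a little off and sometimes report something else, mostly with a low value. They report only what shows in the picture. A call takes as long as a camera call.
- regions_of(camera, label): "region" (384x512 bool, what is visible of it) and "position" ([row, column] in pixels, amid what is visible of it).
- mark_of(camera, label): "position" ([row, column] in pixels: a listed point, or the origin of a listed thing).
The state is a dict: "time_s": time; "joints": joint angles; "dq": joint speeds; "effort": joint torques, N m; "tcp_pos": TCP position; "orientation": TCP orientation; "ft_force": force on the tool from outside, world axes, zero at the start; "ft_torque": the same for the moment, N m; "grip_width": finger opening in m; "finger_force": force on a finger pad.
Only numpy, scipy, OpenCV 4.12 (cv2) and the standard library are available. Lean on these libraries where they do the work, as an engineer would, in place of code of your own. Each camera call takes 0.05 s, during which the arm holds its last target. There are 200 camera calls.

## Task

Take the wide circuit card out of its stand, slide it upright, edge first, down into the card guides inside the open chassis, and feel it along the slot until its notch finds the hidden key and the card drops fully home on its seat; then let go of it. Leave the narrow card in its stand and do not disturb the multimeter or the parts dish.

Things in the scene. Friction and masses are not known exactly. Their poses are not given: they have to be found in the camera images.
- card_grip (a point): centre of the wide card's grip bar, where it is grasped: aluminium, 56 mm long (x), 10 mm thick (y), 20 mm high (z). The loose upright card, 0.1 to 0.2 kg, is a dark green board 110 mm wide (x) and 4 mm thick (y). This point is 10 mm below its top and 84 mm above its lower edge. Either way round fits the guides. In its stand it may lean a few degrees.
- card_foot (a point): middle of the wide card's lower edge, 84 mm straight below card_grip in the card's frame, at the mouth of a notch cut up into that edge, 12 mm wide (x) and 12 mm deep, which must go over the key
- narrow_card_grip (a point): the same point on the narrow card, 76 mm wide and otherwise like the wide one. The two cards stand in two like stands, either way about.
- stand_a: the wide card's stand, fixed: grey plastic block 136 x 56 mm, 40 mm high overall, origin under its middle, with an open-topped slot along its x, 118 mm long, 6 mm wide and 32 mm deep, whose floor is 8 mm above the bench
- slot (a point): middle of the guides' seat, 14 mm above the bench, where the card's lower edge rests when fully home. x along the slot, y across, z up. Across the slot stands a hidden fixed key rib, 9 mm long (x), 9 mm high from the seat, its middle 3.5 to 10 mm from x = 0, to either side, not reported: feel for it. More than about 1.5 mm out of line with the notch, it stops the card 9 mm above the seat; in line, the card goes down.
- slot_mouth (a point): middle of the guides' mouth, 67 mm straight above slot. Two grey plastic channels face each other along x, fixed in the chassis; slot 6.5 mm wide (y), flared to about 15 mm at the mouth; channels run from x = 40 to 68 mm on either side, so the 110 mm wide card has 13 mm of play either way along x. Between them, low down, is a black connector holding the key.
- chassis: the open metal chassis round the guides, fixed, about 230 (x) x 308 (y) mm, walls 100 mm high, origin under its middle; its side walls and inner partition are 60 mm or more from the slot (in y); nothing in it moves
- meter_mid (a point): middle of a yellow multimeter lying on the bench, 140 x 72 x 43 mm, 21 mm above its underside; a bystander
- dish_mid (a point): middle of a small round grey dish of parts, 67 mm across and 24 mm high, 12 mm above its underside; a bystander

How it is judged:
By the outcome, as a careful person would: the job done as asked, in the order asked, and still so for the second after the job is handed in, with the robot touching nothing.
It also fails if it takes over 51 s, if anything falls off the work surface, if the arm or the gripper's body presses on something with over 40 N, if the wrist force passes 120 N, or if a joint passes its speed limit or range.

## Working session

There is one attempt and no reset: what is moved stays moved. The work goes in short steps, Python scripts to look and compute and a tool call to move; the robot and the scene stay as the last step left them, time stands still between calls to the robot, and variables do not carry over. Pictures are saved under pics/ and viewed, at most 10 in all, crops included, and the job is handed in when it is done.

Besides the shell and the picture viewer there is one more tool, called after ">>>" as name(argument=value, ...), one argument or row to a line, values as JSON. drive_tool: Moves the arm, as the interface text tells. Its arguments: {"type":"object","properties":{"rows":{"type":"array"},"fingers":{"type":"number"},"grip_force":{"type":"number"}},"required":["rows"]}

```bash
mkdir -p pics
cat > h.py <<'E'
import numpy as np,cv2
from plant import *
from scipy.spatial.transform import Rotation as R
def T_wc(name,st=None):
    ci=camera_info(name)
    if name=="wrist":
        T=np.eye(4);T[:3,:3]=R.from_quat(st["orientation"]).as_matrix();T[:3,3]=st["tcp_pos"]
        return T@np.array(ci["T_tool_cam"])
    return np.linalg.inv(np.array(ci["extrinsics"]))
def rays(name,uv):
    ci=camera_info(name);K=np.array([[ci["fx"],0,ci["cx"]],[0,ci["fy"],ci["cy"]],[0,0,1]])
    n=cv2.undistortPoints(np.array(uv,float).reshape(-1,1,2),K,np.array(ci["D"],float))[:,0]
    return np.c_[n,np.ones(len(n))]
def pts(name,uv,d,T):
    p=rays(name,uv)*np.array(d).reshape(-1,1)
    return p@T[:3,:3].T+T[:3,3]
def at_z(name,uv,z,T):
    r=rays(name,uv)@T[:3,:3].T
    return T[:3,3]+r*((z-T[2,3])/r[:,2:3])
def tri(l):
    # l: list of (name,uv,T)
    A=np.zeros((3,3));b=np.zeros(3)
    for n,uv,T in l:
        d=T[:3,:3]@rays(n,[uv])[0];d/=np.linalg.norm(d);P=np.eye(3)-np.outer(d,d);A+=P;b+=P@T[:3,3]
    return np.linalg.solve(A,b)
E
python3 - <<'E'
from h import *
ims=[]
for n in ["scene","side","wrist"]:
    st=read_state();im,d=camera(n);T=T_wc(n,st)
    cv2.imwrite(f"pics/{n}0.png",im[...,::-1]);np.savez(f"{n}0.npz",im=im,d=d,T=T)
    for l in ["card_grip","card_foot","narrow_card_grip","stand_a","slot","slot_mouth","chassis","meter_mid","dish_mid"]:
        m=mark_of(n,l)
        for q in m[:2]:
            r,c=q["position"]; print(n,l,round(q["score"],2),np.round([c,r]),np.round(pts(n,[[c,r]],[d[int(min(r,383)),int(min(c,511))]],T)[0],3))
print(read_state()["time_s"])
E
```

```text
scene card_grip 0.64 [270. 231.] [ 0.542 -0.209  0.089]
scene card_foot 0.78 [270. 254.] [ 0.535 -0.219  0.024]
scene narrow_card_grip 0.67 [317. 274.] [ 0.526 -0.39   0.097]
scene stand_a 0.95 [268. 254.] [ 0.532 -0.216  0.023]
scene stand_a 0.26 [268. 228.] [ 0.536 -0.206  0.099]
scene slot 0.81 [202. 183.] [0.561 0.149 0.031]
scene slot_mouth 0.8 [202. 168.] [0.626 0.253 0.011]
scene slot_mouth 0.56 [269. 254.] [ 0.534 -0.217  0.024]
scene chassis 0.64 [209. 196.] [0.509 0.021 0.079]
scene chassis 0.59 [269. 257.] [ 0.533 -0.217  0.013]
scene meter_mid 0.6 [339. 245.] [ 0.692 -0.31   0.031]
scene dish_mid 0.57 [298. 218.] [ 0.711 -0.135 -0.001]
side card_grip 0.6 [279. 166.] [ 0.534 -0.194  0.095]
side card_foot 0.8 [274. 187.] [ 0.542 -0.187  0.028]
side narrow_card_grip 0.58 [295. 132.] [ 0.526 -0.382  0.096]
side stand_a 0.58 [275. 194.] [ 0.54  -0.186  0.006]
side slot 0.55 [221. 287.] [0.569 0.173 0.03 ]
side slot_mouth 0.85 [218. 267.] [0.603 0.103 0.004]
side chassis 0.95 [238. 275.] [0.553 0.113 0.004]
side meter_mid 0.59 [230. 158.] [ 0.7   -0.283  0.035]
side dish_mid 0.66 [211. 191.] [ 0.711 -0.147  0.007]
wrist card_grip 0.93 [208. 344.] [ 0.544 -0.2    0.094]
wrist card_foot 0.46 [223.  66.] [0.561 0.11  0.004]
wrist stand_a 0.94 [222. 296.] [ 0.552 -0.191  0.018]
wrist stand_a 0.18 [329. 364.] [ 0.704 -0.291  0.035]
wrist slot 0.56 [234.  12.] [0.577 0.163 0.013]
wrist chassis 0.67 [221.  67.] [0.56  0.11  0.005]
wrist meter_mid 0.96 [328. 362.] [ 0.703 -0.29   0.034]
wrist dish_mid 0.65 [336. 265.] [ 0.644 -0.008  0.235]
1.5
```

View pics/scene0.png

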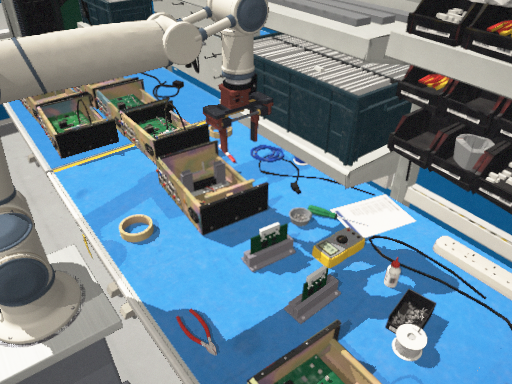

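View pics/wrist0.png

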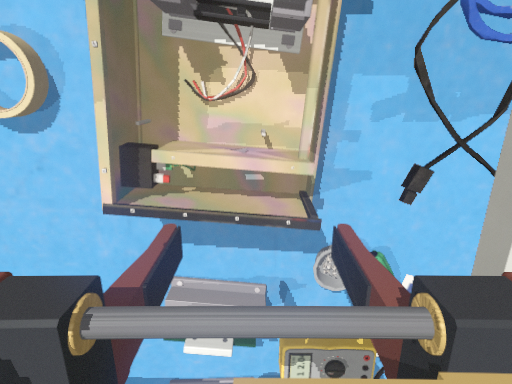

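The scene shows a chassis with guides at about (205,185), and two cards in stands at about (270,240) and (317,285). In the wrist picture a card's grip is at (208,345) and the guides are at the top, about (235,15). I'll check widths and yaw from depth.

```bash
python3 - <<'E'
from h import *
st=read_state();print(st["tcp_pos"],R.from_quat(st["orientation"]).as_matrix().round(2).tolist())
v,u=np.mgrid[0:384,0:512];uv=np.c_[u.ravel(),v.ravel()]
C={}
for n in ["scene","side","wrist"]:
    f=np.load(n+"0.npz");d=f["d"].ravel();im=f["im"].reshape(-1,3).astype(int);m=(d>0)
    P=pts(n,uv[m],d[m],f["T"]);C[n]=(P,im[m])
    def line(Q,lab):
        if len(Q)<15: print(n,lab,len(Q));return
        c=np.median(Q,0);q=Q[:,:2]-c[:2];w,V=np.linalg.eigh(q.T@q);a=V[:,1]*np.sign(V[0,1]);s=q@a;t=q@V[:,0]
        e=np.percentile(s,[1,99]);mid=c[:2]+a*e.mean()
        print(n,lab,len(Q),"mid",mid.round(4),"yaw",np.degrees(np.arctan2(a[1],a[0])).round(1),"len",np.ptp(e).round(3),"thick",np.ptp(np.percentile(t,[2,98])).round(3),"z",np.percentile(Q[:,2],[2,98]).round(3))
    for nm,(x,y) in dict(A=(.54,-.2),B=(.526,-.385)).items():
        b=(abs(P[:,0]-x)<.085)&(abs(P[:,1]-y)<.06)
        g=im[m];grn=(g[:,1]>g[:,0]+12)&(g[:,1]>g[:,2]+0)
        line(P[b&(P[:,2]>.05)&(P[:,2]<.13)],nm+"card"); line(P[b&(P[:,2]>.082)&(P[:,2]<.13)&(g.min(1)>120)],nm+"bar")
        line(P[b&(P[:,2]>.034)&(P[:,2]<.045)],nm+"stand")
    b=(abs(P[:,0]-.58)<.09)&(abs(P[:,1]-.16)<.07)&(P[:,2]>.07)&(P[:,2]<.09)
    line(P[b],"guide top")
E
python3 - <<'E'
import cv2
a=cv2.imread("pics/scene0.png")[120:230,140:280]
b=cv2.imread("pics/side0.png")[100:320,130:350]
a=cv2.resize(a,(470,370),interpolation=2);b=cv2.resize(b,(330,370),interpolation=2)
cv2.imwrite("pics/c1.png",cv2.hconcat([a,b]))
E
```

```text
[ 6.00026428e-01 -2.87795510e-05  2.22607210e-01] [[0.0, 1.0, -0.0], [1.0, -0.0, -0.0], [-0.0, -0.0, -1.0]]
scene Acard 540 mid [ 0.5409 -0.2061] yaw -6.2 len 0.108 thick 0.009 z [0.051 0.101]
scene Abar 144 mid [ 0.5407 -0.2064] yaw -5.8 len 0.055 thick 0.01 z [0.084 0.102]
scene Astand 339 mid [ 0.5405 -0.21  ] yaw -8.0 len 0.134 thick 0.027 z [0.034 0.044]
scene Bcard 413 mid [ 0.5266 -0.3875] yaw 1.6 len 0.076 thick 0.01 z [0.052 0.103]
scene Bbar 167 mid [ 0.5261 -0.3883] yaw 1.2 len 0.056 thick 0.01 z [0.084 0.104]
scene Bstand 455 mid [ 0.5276 -0.3904] yaw 0.6 len 0.136 thick 0.029 z [0.034 0.043]
scene guide top 116 mid [0.5745 0.1574] yaw -4.3 len 0.146 thick 0.026 z [0.07  0.081]
side Acard 599 mid [ 0.543  -0.1989] yaw -5.5 len 0.108 thick 0.009 z [0.051 0.103]
side Abar 148 mid [ 0.5425 -0.1977] yaw -5.5 len 0.054 thick 0.012 z [0.083 0.103]
side Astand 305 mid [ 0.5425 -0.1958] yaw -5.3 len 0.133 thick 0.028 z [0.034 0.044]
side Bcard 376 mid [ 0.5271 -0.3813] yaw 2.2 len 0.075 thick 0.01 z [0.051 0.103]
side Bbar 2
side Bstand 242 mid [ 0.5282 -0.3782] yaw 1.8 len 0.133 thick 0.031 z [0.035 0.044]
side guide top 352 mid [0.5735 0.1592] yaw -5.2 len 0.145 thick 0.024 z [0.07  0.083]
wrist Acard 1096 mid [ 0.5466 -0.1997] yaw -5.7 len 0.103 thick 0.01 z [0.081 0.103]
wrist Abar 822 mid [ 0.544  -0.1993] yaw -4.9 len 0.055 thick 0.01 z [0.086 0.103]
wrist Astand 372 mid [ 0.5339 -0.1887] yaw -3.4 len 0.114 thick 0.008 z [0.034 0.039]
wrist Bcard 0
wrist Bbar 0
wrist Bstand 0
wrist guide top 514 mid [0.5855 0.1526] yaw -2.7 len 0.126 thick 0.016 z [0.07  0.082]
```

View pics/c1.png

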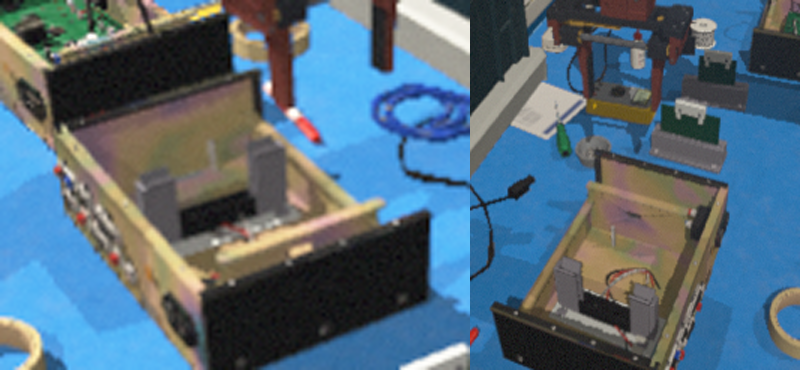

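Stand A, at about (0.543,-0.20) with yaw -5.6°, holds the wide card (108 mm), and the other card measures 76 mm. The crop shows the two grey channels with the black connector between them. I'll move above the wide card.

>>> drive_tool(
  rows=[
    {"tx": -5, "ty": -1.4},
    {"tx": -5, "ty": -1.4},
    {"tx": -5, "ty": -1.4},
    {"tx": -5, "ty": -1.5},
    {"wz": -10.55},
    {"wz": -10.55},
    {"wz": -10.55},
    {"wz": -10.55},
    {"wz": -10.55},
    {"wz": -10.55},
    {"wz": -10.55},
    {"wz": -10.55},
    {},
  ],
  fingers=0.6,
  grip_force=30,
)

```text
schema error: expected keys tx, ty, tz, wx, wy, wz
```

Run:
```python
from h import *
st=read_state();im,d=camera("wrist");T=T_wc("wrist",st);print(st["time_s"],st["tcp_pos"],st["joints"],R.from_quat(st["orientation"]).as_matrix().round(3).tolist(),st["ft_force"])
print(camera_info("wrist")["T_tool_cam"])
cv2.imwrite("pics/w1.png",im[...,::-1])
v,u=np.mgrid[0:384,0:512];uv=np.c_[u.ravel(),v.ravel()];dd=d.ravel();m=dd>0
P=pts("wrist",uv[m],dd[m],T);g=im.reshape(-1,3)[m]
b=(abs(P[:,0]-.543)<.075)&(abs(P[:,1]+.2)<.03)
for lo,hi in [(.09,.12),(.097,.12),(.05,.08),(.03,.045)]:
    Q=P[b&(P[:,2]>lo)&(P[:,2]<hi)]
    if len(Q)<20: print(lo,len(Q));continue
    c=np.median(Q,0);q=Q[:,:2]-c[:2];w,V=np.linalg.eigh(q.T@q);a=V[:,1]*np.sign(V[0,1]);s=q@a;t=q@V[:,0];e=np.percentile(s,[1,99])
    print(lo,len(Q),c.round(4),(c[:2]+a*e.mean()).round(4),np.degrees(np.arctan2(a[1],a[0])).round(1),np.ptp(e).round(4),np.percentile(t,[2,98]).round(4),np.percentile(Q[:,2],[2,50,98]).round(4))
```

```text
1.5 [ 6.00026428e-01 -2.87795510e-05  2.22607210e-01] [-5.67273820e-02  9.11308070e-02  1.23070982e+00 -2.67521459e-05
  1.81975905e+00 -5.67219873e-02] [[0.0, 1.0, -0.0], [1.0, -0.0, -0.0], [-0.0, -0.0, -1.0]] [-0.09231426  0.27519339 -0.73632052]
[[ 7.12965832e-05 -9.53187466e-01 -3.02379974e-01  8.29180317e-02]
 [ 9.99999982e-01  1.48817897e-05  1.88873111e-04  2.31428705e-04]
 [-1.75531527e-04 -3.02379982e-01  9.53187450e-01 -1.61597321e-01]
 [ 0.00000000e+00  0.00000000e+00  0.00000000e+00  1.00000000e+00]]
0.09 727 [ 0.5445 -0.1996  0.1005] [ 0.544  -0.1995] -5.4 0.0553 [-0.0026  0.0077] [0.0905 0.1005 0.103 ]
0.097 481 [ 0.5437 -0.201   0.1016] [ 0.5439 -0.201 ] -5.7 0.0556 [-0.0038  0.0064] [0.0972 0.1016 0.1031]
0.05 14
0.03 563 [ 0.5212 -0.188   0.0359] [ 0.5424 -0.1895] -4.2 0.1297 [-0.0038  0.0044] [0.0303 0.0359 0.0389]
```

View pics/w1.png

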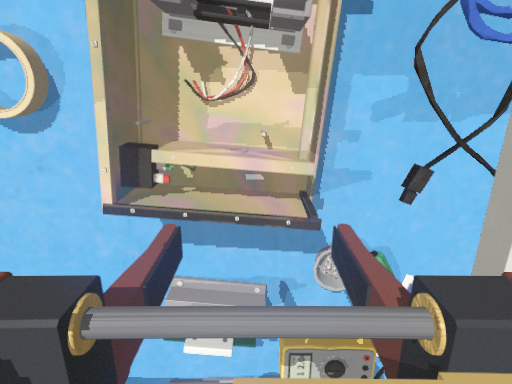

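The move was refused because every row needs all six keys, so the view is unchanged.

>>> drive_tool(
  rows=[
    {"tx": -5, "ty": -1.4, "tz": 0, "wx": 0, "wy": 0, "wz": 0},
    {"tx": -5, "ty": -1.4, "tz": 0, "wx": 0, "wy": 0, "wz": 0},
    {"tx": -5, "ty": -1.4, "tz": 0, "wx": 0, "wy": 0, "wz": 0},
    {"tx": -5, "ty": -1.5, "tz": 0, "wx": 0, "wy": 0, "wz": 0},
    {"tx": 0, "ty": 0, "tz": 0, "wx": 0, "wy": 0, "wz": -10.55},
    {"tx": 0, "ty": 0, "tz": 0, "wx": 0, "wy": 0, "wz": -10.55},
    {"tx": 0, "ty": 0, "tz": 0, "wx": 0, "wy": 0, "wz": -10.55},
    {"tx": 0, "ty": 0, "tz": 0, "wx": 0, "wy": 0, "wz": -10.55},
    {"tx": 0, "ty": 0, "tz": 0, "wx": 0, "wy": 0, "wz": -10.55},
    {"tx": 0, "ty": 0, "tz": 0, "wx": 0, "wy": 0, "wz": -10.55},
    {"tx": 0, "ty": 0, "tz": 0, "wx": 0, "wy": 0, "wz": -10.55},
    {"tx": 0, "ty": 0, "tz": 0, "wx": 0, "wy": 0, "wz": -10.55},
    {"tx": 0, "ty": 0, "tz": 0, "wx": 0, "wy": 0, "wz": 0},
  ],
  fingers=0.6,
  grip_force=30,
)

```text
time_s: 3.18
tcp_pos: [0.543, -0.2, 0.2227]
orientation: [0.05, 0.999, -0.0, 0.0]
ft_force: [0.2, 0.5, -0.0]
grip_width: 0.0527
finger_force: 0.0
```

```bash
cat > bar.py <<'E'
from h import *
import sys
st=read_state();im,d=camera("wrist");T=T_wc("wrist",st);M=R.from_quat(st["orientation"]).as_matrix()
print(st["time_s"],st["tcp_pos"].round(4),np.round(st["joints"],2),M.round(3).tolist(),st["ft_force"])
cv2.imwrite(f"pics/{sys.argv[1]}.png",im[...,::-1])
v,u=np.mgrid[0:384,0:512];uv=np.c_[u.ravel(),v.ravel()];dd=d.ravel();m=dd>0
P=pts("wrist",uv[m],dd[m],T)
b=(abs(P[:,0]-.543)<.075)&(abs(P[:,1]+.2)<.03)
for lo,hi in [(.099,.12),(.09,.12),(.05,.08),(.032,.045)]:
    Q=P[b&(P[:,2]>lo)&(P[:,2]<hi)]
    if len(Q)<20: print(lo,len(Q));continue
    c=np.median(Q,0);q=Q[:,:2]-c[:2];w,V=np.linalg.eigh(q.T@q);a=V[:,1]*np.sign(V[0,1]);s=q@a;n=V[:,0]*np.sign(V[1,0]);t=q@n
    e=np.percentile(s,[1,99]);f=np.percentile(t,[2,98])
    print(lo,len(Q),"mid",(c[:2]+a*e.mean()+n*f.mean()).round(4),np.degrees(np.arctan2(a[1],a[0])).round(1),np.ptp(e).round(4),f.round(4),np.percentile(Q[:,2],[2,50,98]).round(4))
E
python3 bar.py w2
```

```text
3.175 [ 0.543  -0.2     0.2227] [-0.41  0.03  1.29  0.    1.82 -1.88] [[-0.995, 0.099, 0.0], [0.099, 0.995, -0.0], [-0.0, -0.0, -1.0]] [ 2.19115023e-01  4.92668317e-01 -4.23529831e-04]
0.099 587 mid [ 0.5429 -0.2029] -5.2 0.0536 [-0.0049  0.0048] [0.0997 0.1013 0.1029]
0.09 612 mid [ 0.5425 -0.2029] -5.4 0.0542 [-0.0049  0.0048] [0.0948 0.1013 0.1029]
0.05 18
0.032 2036 mid [ 0.5421 -0.2029] -5.8 0.1327 [-0.0154  0.0137] [0.0358 0.0374 0.0389]
```

View pics/w2.png

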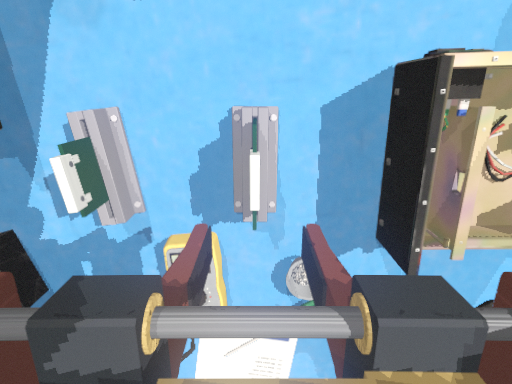

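The wide card's bar is at about (255,180), standing midway in its stand, with the narrow card left at (75,180). The bar centre is 3 mm to the -y side of the TCP, with negligible lean. I'll descend and grip.

>>> drive_tool(
  rows=[
    {"tx": 0, "ty": -0.3, "tz": 3, "wx": 0, "wy": 0, "wz": 0},
    {"tx": 0, "ty": 0, "tz": 4, "wx": 0, "wy": 0, "wz": 0},
    {"tx": 0, "ty": 0, "tz": 4, "wx": 0, "wy": 0, "wz": 0},
    {"tx": 0, "ty": 0, "tz": 3, "wx": 0, "wy": 0, "wz": 0},
    {"tx": 0, "ty": 0, "tz": 1, "wx": 0, "wy": 0, "wz": 0},
    {"tx": 0, "ty": 0, "tz": 0, "wx": 0, "wy": 0, "wz": 0},
  ],
)

```text
time_s: 3.98
tcp_pos: [0.5426, -0.2029, 0.0727]
orientation: [0.05, 0.999, 0.0, -0.0]
ft_force: [-0.6, 0.5, 1.0]
grip_width: 0.0526
finger_force: 0.0
```

>>> drive_tool(
  rows=[
    {"tx": 0, "ty": 0, "tz": 0, "wx": 0, "wy": 0, "wz": 0},
    {"tx": 0, "ty": 0, "tz": 0, "wx": 0, "wy": 0, "wz": 0},
    {"tx": 0, "ty": 0, "tz": 0, "wx": 0, "wy": 0, "wz": 0},
    {"tx": 0, "ty": 0, "tz": 0, "wx": 0, "wy": 0, "wz": 0},
    {"tx": 0, "ty": 0, "tz": 0, "wx": 0, "wy": 0, "wz": 0},
    {"tx": 0, "ty": 0, "tz": 0, "wx": 0, "wy": 0, "wz": 0},
  ],
  fingers=0,
  grip_force=30,
)

```text
time_s: 4.72
tcp_pos: [0.5428, -0.2029, 0.0728]
orientation: [0.049, 0.999, 0.0, 0.0]
ft_force: [0.1, 0.9, 1.5]
grip_width: 0.0097
finger_force: 30.0
```

>>> drive_tool(
  rows=[
    {"tx": 0, "ty": 0, "tz": -1, "wx": 0, "wy": 0, "wz": 0},
    {"tx": 0, "ty": 0, "tz": -2.5, "wx": 0, "wy": 0, "wz": 0},
    {"tx": 0, "ty": 0, "tz": -4, "wx": 0, "wy": 0, "wz": 0},
    {"tx": 0, "ty": 0, "tz": -4, "wx": 0, "wy": 0, "wz": 0},
    {"tx": 0, "ty": 0, "tz": -3, "wx": 0, "wy": 0, "wz": 0},
    {"tx": 0, "ty": 2, "tz": -0.5, "wx": 0, "wy": 0, "wz": 0},
    {"tx": -0.1, "ty": 4, "tz": 0, "wx": 0, "wy": 0, "wz": 0},
    {"tx": -0.1, "ty": 4.5, "tz": 0, "wx": 0, "wy": 0, "wz": 0},
    {"tx": -0.1, "ty": 4.5, "tz": 0, "wx": 0, "wy": 0, "wz": 0},
    {"tx": -0.1, "ty": 4.5, "tz": 0, "wx": 0, "wy": 0, "wz": 0},
    {"tx": -0.1, "ty": 4, "tz": 0, "wx": 0, "wy": 0, "wz": 0},
    {"tx": 0, "ty": 2, "tz": 0, "wx": 0, "wy": 0, "wz": 0},
    {"tx": 0, "ty": 1, "tz": 0, "wx": 0, "wy": 0, "wz": 0},
    {"tx": 0, "ty": 0, "tz": 0, "wx": 0, "wy": 0, "wz": 0},
    {"tx": 0, "ty": 0, "tz": 0, "wx": 0, "wy": 0, "wz": 0},
  ],
)

```text
time_s: 6.6
tcp_pos: [0.5736, 0.0591, 0.2226]
orientation: [0.05, 0.999, -0.0, -0.0]
ft_force: [-0.7, 0.1, -1.3]
grip_width: 0.0099
finger_force: 30.0
```

```bash
cat > slot.py <<'E'
from h import *
import sys
st=read_state();im,d=camera("wrist");T=T_wc("wrist",st);M=R.from_quat(st["orientation"]).as_matrix()
print(st["time_s"],st["tcp_pos"].round(4),np.round(st["joints"],2),M.round(3).tolist(),st["ft_force"],st["ft_torque"])
cv2.imwrite(f"pics/{sys.argv[1]}.png",im[...,::-1]);np.savez(sys.argv[1]+".npz",im=im,d=d,T=T,t=st["tcp_pos"],M=M)
for l in ["slot_mouth","slot","card_grip","card_foot"]:
    for q in mark_of("wrist",l)[:2]:
        r,c=q["position"];z={"slot_mouth":.081,"slot":.014}.get(l)
        print(l,round(q["score"],2),np.round([c,r]),at_z("wrist",[[c,r]],z,T)[0].round(4) if z else "")
v,u=np.mgrid[0:384,0:512];uv=np.c_[u.ravel(),v.ravel()];dd=d.ravel();m=dd>0
P=pts("wrist",uv[m],dd[m],T)
b=(abs(P[:,0]-.574)<.085)&(abs(P[:,1]-.158)<.03)&(P[:,2]>.073)&(P[:,2]<.095)
for s in [b&(P[:,0]>.574),b&(P[:,0]<.574)]:
    Q=P[s];
    if len(Q)<20: continue
    print(len(Q),np.percentile(Q,[1,50,99],axis=0).round(4).tolist())
E
python3 slot.py w3
```

```text
6.6 [0.5736 0.0591 0.2226] [ 0.04  0.03  1.3  -0.    1.82 -1.43] [[-0.995, 0.099, -0.0], [0.099, 0.995, -0.0], [0.0, -0.0, -1.0]] [-0.7432916   0.11035468 -1.28249993] [ 0.0835404  -0.12772462  0.00930324]
slot_mouth 0.95 [359. 171.] [0.5776 0.1628 0.081 ]
slot_mouth 0.72 [298. 150.] [0.5503 0.1018 0.081 ]
slot 0.57 [339. 153.] [0.5713 0.16   0.014 ]
card_grip 0.93 [254. 259.] 
card_grip 0.31 [359. 171.] 
card_foot 0.33 [120. 272.] 
card_foot 0.24 [359. 170.] 
437 [[0.6136, 0.1435, 0.0731], [0.6318, 0.1601, 0.0778], [0.6492, 0.1677, 0.082]]
570 [[0.5025, 0.156, 0.0731], [0.5182, 0.1742, 0.0777], [0.536, 0.181, 0.0821]]
```

View pics/w3.png

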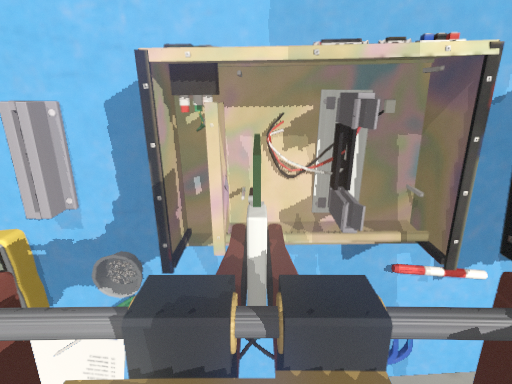

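The guides are at columns 340–375, rows 95–230, with the mouth mark at (359,171). The card hangs below the bar at about (257,170). I'll refine the guide line from the channel tops.

```bash
cat > fit.py <<'E'
from h import *
import sys
f=np.load(sys.argv[1]+".npz");d=f["d"];T=f["T"]
v,u=np.mgrid[0:384,0:512];uv=np.c_[u.ravel(),v.ravel()];dd=d.ravel();m=dd>0
P=pts("wrist",uv[m],dd[m],T)
b=(abs(P[:,0]-.574)<.085)&(abs(P[:,1]-.16)<.035)&(P[:,2]>.0785)&(P[:,2]<.09)
r=[]
for s in [b&(P[:,0]>.574),b&(P[:,0]<.574)]:
    Q=P[s];rc=cv2.minAreaRect(Q[:,:2].astype(np.float32)*1000);print(len(Q),"rect",np.round(rc[0],1),np.round(rc[1],1),round(rc[2],1),Q[:,2].max().round(4));r.append(rc[0])
r=np.array(r);c=r.mean(0)/1000;dl=r[0]-r[1];yaw=np.degrees(np.arctan2(dl[1],dl[0]))
print("centre",c.round(4),"yaw",yaw.round(1),"sep",np.hypot(*dl).round(1))
D=np.r_[c,0]-f["t"];D[2]=0;print("shift in tool cm",(f["M"].T@D*100).round(2),"wz",-(yaw+np.degrees(np.arctan2(f["M"][1,0],-f["M"][0,0]))))
E
python3 fit.py w3
```

```text
196 rect [628.8 155.7] [23.9 29.5] 82.8 0.0824
258 rect [521.6 168.6] [24.4 27.2] 84.1 0.0825
centre [0.5752 0.1622] yaw -6.8 sep 107.9
shift in tool cm [ 0.86 10.27 -0.  ] wz 1.1500253421272593
```

>>> drive_tool(
  rows=[
    {"tx": 0.1, "ty": 2, "tz": 0, "wx": 0, "wy": 0, "wz": 0},
    {"tx": 0.2, "ty": 3, "tz": 0, "wx": 0, "wy": 0, "wz": 0},
    {"tx": 0.3, "ty": 3, "tz": 0, "wx": 0, "wy": 0, "wz": 0},
    {"tx": 0.2, "ty": 1.5, "tz": 0, "wx": 0, "wy": 0, "wz": 0},
    {"tx": 0.05, "ty": 0.75, "tz": 0, "wx": 0, "wy": 0, "wz": 1.15},
    {"tx": 0, "ty": 0, "tz": 0, "wx": 0, "wy": 0, "wz": 0},
    {"tx": 0, "ty": 0, "tz": 0, "wx": 0, "wy": 0, "wz": 0},
  ],
)

```text
time_s: 7.72
tcp_pos: [0.5752, 0.1624, 0.2227]
orientation: [0.059, 0.998, -0.0, 0.0]
ft_force: [-0.2, -0.8, -1.1]
grip_width: 0.0098
finger_force: 30.0
```

```bash
python3 slot.py w4; python3 fit.py w4
```

```text
7.725 [0.5752 0.1624 0.2227] [ 0.22  0.08  1.24 -0.    1.82 -1.23] [[-0.993, 0.118, 0.0], [0.118, 0.993, -0.0], [-0.0, -0.0, -1.0]] [-0.19398401 -0.81897059 -1.09312933] [ 0.07680502 -0.02518173  0.00387217]
slot_mouth 0.56 [259. 184.] [0.5829 0.1636 0.081 ]
slot_mouth 0.38 [259. 162.] [0.5597 0.166  0.081 ]
slot 0.71 [257. 163.] [0.5763 0.1617 0.014 ]
slot 0.16 [255. 259.] [0.7088 0.1442 0.014 ]
card_grip 0.83 [255. 260.] 
25 [[0.6141, 0.1453, 0.0784], [0.6196, 0.168, 0.0799], [0.6288, 0.1691, 0.0815]]
562 [[0.502, 0.156, 0.0731], [0.518, 0.1705, 0.0783], [0.5355, 0.1812, 0.082]]
24 rect [621.3 156.8] [23.6 13.1] 84.0 0.0816
272 rect [521.4 168.6] [23.7 27.8] 83.3 0.0825
centre [0.5713 0.1627] yaw -6.7 sep 100.6
shift in tool cm [ 0.39 -0.01 -0.  ] wz -0.05757963225914153
```

View pics/w4.png

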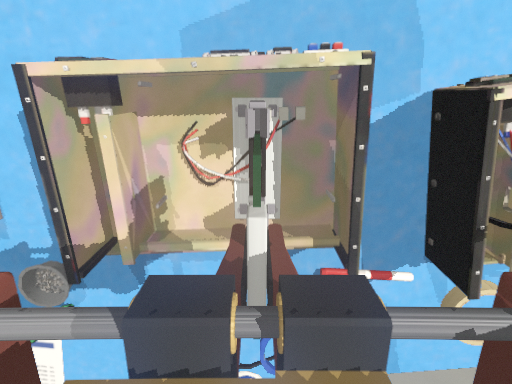

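The card is directly above the slot; channel ends show at (257,105) and under the bar. It's aligned within about 0.5 mm, so I'll lower it to just above key height.

>>> drive_tool(
  rows=[
    {"tx": 0, "ty": 0, "tz": 2, "wx": 0, "wy": 0, "wz": 0},
    {"tx": 0, "ty": 0, "tz": 3, "wx": 0, "wy": 0, "wz": 0},
    {"tx": 0, "ty": 0, "tz": 1.5, "wx": 0, "wy": 0, "wz": 0},
    {"tx": 0, "ty": 0, "tz": 1, "wx": 0, "wy": 0, "wz": 0},
    {"tx": 0, "ty": 0, "tz": 0.7, "wx": 0, "wy": 0, "wz": 0},
    {"tx": 0, "ty": 0, "tz": 0.7, "wx": 0, "wy": 0, "wz": 0},
    {"tx": 0, "ty": 0, "tz": 0, "wx": 0, "wy": 0, "wz": 0},
  ],
)

```text
time_s: 8.85
tcp_pos: [0.575, 0.1631, 0.1334]
orientation: [0.059, 0.998, -0.0, -0.0]
ft_force: [0.1, -0.3, -0.9]
grip_width: 0.0098
finger_force: 30.0
```

>>> drive_tool(
  rows=[
    {"tx": 0, "ty": 0, "tz": 0.7, "wx": 0, "wy": 0, "wz": 0},
    {"tx": 0, "ty": 0, "tz": 0.7, "wx": 0, "wy": 0, "wz": 0},
    {"tx": 0, "ty": 0, "tz": 0, "wx": 0, "wy": 0, "wz": 0},
  ],
)

```text
time_s: 9.22
tcp_pos: [0.5746, 0.163, 0.1186]
orientation: [0.059, 0.998, -0.0, -0.001]
ft_force: [0.3, 0.3, -1.3]
grip_width: 0.0094
finger_force: 30.0
```

>>> drive_tool(
  rows=[
    {"tx": 0, "ty": 0, "tz": 0.7, "wx": 0, "wy": 0, "wz": 0},
    {"tx": 0, "ty": 0, "tz": 0.7, "wx": 0, "wy": 0, "wz": 0},
    {"tx": 0, "ty": 0, "tz": 0.7, "wx": 0, "wy": 0, "wz": 0},
    {"tx": 0, "ty": 0, "tz": 0.6, "wx": 0, "wy": 0, "wz": 0},
    {"tx": 0, "ty": 0, "tz": 0, "wx": 0, "wy": 0, "wz": 0},
  ],
)

```text
time_s: 9.85
tcp_pos: [0.5747, 0.163, 0.0918]
orientation: [0.059, 0.998, -0.0, -0.001]
ft_force: [0.3, 0.2, -0.9]
grip_width: 0.0095
finger_force: 30.0
```

>>> drive_tool(
  rows=[
    {"tx": 0, "ty": 0, "tz": 0.2, "wx": 0, "wy": 0, "wz": 0},
    {"tx": 0, "ty": 0, "tz": 0.2, "wx": 0, "wy": 0, "wz": 0},
    {"tx": 0, "ty": 0, "tz": 0, "wx": 0, "wy": 0, "wz": 0},
    {"tx": 0, "ty": 0, "tz": 0, "wx": 0, "wy": 0, "wz": 0},
  ],
)

```text
time_s: 10.35
tcp_pos: [0.5752, 0.1631, 0.0888]
orientation: [0.059, 0.998, 0.0, 0.0]
ft_force: [-0.2, -0.8, -1.0]
grip_width: 0.0097
finger_force: 30.0
```

>>> drive_tool(
  rows=[
    {"tx": 0, "ty": 0, "tz": 0.1, "wx": 0, "wy": 0, "wz": 0},
    {"tx": 0, "ty": 0, "tz": 0.1, "wx": 0, "wy": 0, "wz": 0},
    {"tx": 0, "ty": 0, "tz": 0, "wx": 0, "wy": 0, "wz": 0},
    {"tx": 0, "ty": 0, "tz": 0, "wx": 0, "wy": 0, "wz": 0},
  ],
)

```text
time_s: 10.85
tcp_pos: [0.5754, 0.1632, 0.0876]
orientation: [0.059, 0.998, 0.0, 0.001]
ft_force: [-1.7, -0.7, 5.3]
grip_width: 0.0099
finger_force: 30.0
```

>>> drive_tool(
  rows=[
    {"tx": 0.1, "ty": 0, "tz": 0.05, "wx": 0, "wy": 0, "wz": 0},
    {"tx": 0.1, "ty": 0, "tz": 0, "wx": 0, "wy": 0, "wz": 0},
    {"tx": 0.1, "ty": 0, "tz": 0, "wx": 0, "wy": 0, "wz": 0},
    {"tx": 0, "ty": 0, "tz": 0, "wx": 0, "wy": 0, "wz": 0},
    {"tx": 0, "ty": 0, "tz": 0, "wx": 0, "wy": 0, "wz": 0},
  ],
)

```text
time_s: 11.48
tcp_pos: [0.5734, 0.1635, 0.0873]
orientation: [0.059, 0.998, 0.0, 0.002]
ft_force: [2.9, -1.0, 5.6]
grip_width: 0.01
finger_force: 30.0
```

>>> drive_tool(
  rows=[
    {"tx": 0.05, "ty": 0, "tz": 0, "wx": 0, "wy": 0, "wz": 0},
    {"tx": 0.05, "ty": 0, "tz": 0, "wx": 0, "wy": 0, "wz": 0},
    {"tx": 0.05, "ty": 0, "tz": 0, "wx": 0, "wy": 0, "wz": 0},
    {"tx": 0, "ty": 0, "tz": 0, "wx": 0, "wy": 0, "wz": 0},
    {"tx": 0, "ty": 0, "tz": 0, "wx": 0, "wy": 0, "wz": 0},
  ],
)

```text
time_s: 12.1
tcp_pos: [0.5717, 0.1637, 0.0871]
orientation: [0.059, 0.998, 0.0, 0.002]
ft_force: [2.6, -0.0, 5.7]
grip_width: 0.0097
finger_force: 30.0
```

>>> drive_tool(
  rows=[
    {"tx": 0.05, "ty": 0, "tz": 0, "wx": 0, "wy": 0, "wz": 0},
    {"tx": 0.05, "ty": 0, "tz": 0, "wx": 0, "wy": 0, "wz": 0},
    {"tx": 0.05, "ty": 0, "tz": 0, "wx": 0, "wy": 0, "wz": 0},
    {"tx": 0, "ty": 0, "tz": 0, "wx": 0, "wy": 0, "wz": 0},
    {"tx": 0, "ty": 0, "tz": 0, "wx": 0, "wy": 0, "wz": 0},
  ],
)

```text
time_s: 12.72
tcp_pos: [0.5698, 0.1639, 0.0867]
orientation: [0.059, 0.998, 0.0, 0.001]
ft_force: [3.2, -0.8, 5.1]
grip_width: 0.0098
finger_force: 30.0
```

>>> drive_tool(
  rows=[
    {"tx": 0.05, "ty": 0, "tz": 0, "wx": 0, "wy": 0, "wz": 0},
    {"tx": 0.05, "ty": 0, "tz": 0, "wx": 0, "wy": 0, "wz": 0},
    {"tx": 0.05, "ty": 0, "tz": 0, "wx": 0, "wy": 0, "wz": 0},
    {"tx": 0, "ty": 0, "tz": 0, "wx": 0, "wy": 0, "wz": 0},
    {"tx": 0, "ty": 0, "tz": 0, "wx": 0, "wy": 0, "wz": 0},
  ],
)

```text
time_s: 13.35
tcp_pos: [0.5679, 0.1641, 0.0864]
orientation: [0.059, 0.998, 0.0, 0.0]
ft_force: [2.2, -0.3, 5.4]
grip_width: 0.0101
finger_force: 30.0
```

>>> drive_tool(
  rows=[
    {"tx": 0.05, "ty": 0, "tz": 0, "wx": 0, "wy": 0, "wz": 0},
    {"tx": 0.05, "ty": 0, "tz": 0, "wx": 0, "wy": 0, "wz": 0},
    {"tx": 0.05, "ty": 0, "tz": 0, "wx": 0, "wy": 0, "wz": 0},
    {"tx": 0, "ty": 0, "tz": 0, "wx": 0, "wy": 0, "wz": 0},
    {"tx": 0, "ty": 0, "tz": 0, "wx": 0, "wy": 0, "wz": 0},
  ],
)

```text
time_s: 13.98
tcp_pos: [0.5661, 0.1642, 0.0861]
orientation: [0.059, 0.998, 0.0, -0.0]
ft_force: [2.9, -0.1, 4.6]
grip_width: 0.0098
finger_force: 30.0
```

>>> drive_tool(
  rows=[
    {"tx": 0.05, "ty": 0, "tz": 0, "wx": 0, "wy": 0, "wz": 0},
    {"tx": 0.05, "ty": 0, "tz": 0, "wx": 0, "wy": 0, "wz": 0},
    {"tx": 0.05, "ty": 0, "tz": 0, "wx": 0, "wy": 0, "wz": 0},
    {"tx": 0, "ty": 0, "tz": 0, "wx": 0, "wy": 0, "wz": 0},
    {"tx": 0, "ty": 0, "tz": 0, "wx": 0, "wy": 0, "wz": 0},
  ],
)

```text
time_s: 14.6
tcp_pos: [0.5646, 0.1642, 0.0861]
orientation: [0.059, 0.998, -0.0, -0.0]
ft_force: [2.3, 0.1, 4.6]
grip_width: 0.0101
finger_force: 30.0
```

```bash
cat > tilt.py <<'E'
from h import *
st=read_state();print(st["time_s"],st["tcp_pos"].round(4),st["ft_force"].round(1),st["ft_torque"].round(2))
v,u=np.mgrid[0:384,0:512];uv=np.c_[u.ravel(),v.ravel()]
tc=np.array(st["tcp_pos"]);ax=np.array([.993,-.118,0]);ny=np.array([.118,.993,0])
for n in ["scene","side"]:
    im,d=camera(n);T=T_wc(n);dd=d.ravel();m=dd>0
    P=pts(n,uv[m],dd[m],T);g=im.reshape(-1,3)[m].astype(int);q=P-tc;s=q@ax;t=q@ny
    # board edge: top-most z per s bin
    b=(abs(t)<.012)&(abs(s)<.075)&(P[:,2]<.118)&(P[:,2]>.06)
    gr=b&(g[:,1]>g[:,0])&(g.max(1)<110)
    br=b&(g.min(1)>120)&(P[:,2]>.09)
    for nm,k in [("green",gr),("bar",br)]:
        if k.sum()<10: print(n,nm,k.sum());continue
        print(n,nm,k.sum(),"s",np.percentile(s[k],[2,98]).round(4),"z",np.percentile(P[k,2],[2,98]).round(4))
        bins=np.arange(-.06,.061,.01);o=[]
        for a in bins[:-1]:
            w=k&(s>=a)&(s<a+.01)
            if w.sum()>3:o.append((round(a+.005,3),P[w,2].max().round(4),P[w,2].min().round(4)))
        print([tuple(float(z) for z in p) for p in o])
E
python3 tilt.py
```

```text
14.6 [0.5646 0.1642 0.0861] [2.3 0.1 4.6] [ 0.   -0.77 -0.01]
scene green 269 s [-0.0495  0.0564] z [0.0613 0.1033]
[(-0.055, 0.093, 0.0755), (-0.045, 0.0965, 0.0747), (-0.035, 0.0968, 0.076), (-0.025, 0.0957, 0.0605), (-0.015, 0.099, 0.0614), (-0.005, 0.0861, 0.0612), (0.005, 0.0771, 0.0611), (0.015, 0.0932, 0.0605), (0.025, 0.1089, 0.062), (0.035, 0.1035, 0.0613), (0.045, 0.1038, 0.0616), (0.055, 0.104, 0.0624)]
scene bar 39 s [-0.0265  0.0256] z [0.091  0.1139]
[(-0.025, 0.1138, 0.0966), (-0.015, 0.1137, 0.0905), (0.025, 0.1139, 0.0912)]
side green 247 s [-0.0508  0.0087] z [0.0609 0.0993]
[(-0.055, 0.0987, 0.0783), (-0.045, 0.0992, 0.0661), (-0.035, 0.1, 0.0729), (-0.025, 0.0996, 0.0601), (-0.015, 0.1011, 0.0622), (-0.005, 0.0862, 0.0609), (0.005, 0.0697, 0.0607)]
side bar 70 s [-0.0263 -0.0105] z [0.0931 0.1163]
[(-0.025, 0.1164, 0.0958), (-0.015, 0.1172, 0.0902)]
```

>>> drive_tool(
  rows=[
    {"tx": 0, "ty": 0, "tz": -0.2, "wx": 0, "wy": 0, "wz": 0},
    {"tx": 0, "ty": 0, "tz": -0.2, "wx": 0, "wy": 0, "wz": 0},
    {"tx": 0, "ty": 0, "tz": 0, "wx": 0, "wy": 0, "wz": 0},
    {"tx": 0, "ty": 0, "tz": 0, "wx": 0, "wy": 0, "wz": 0},
  ],
  grip_force=60,
)

```text
time_s: 15.2
tcp_pos: [0.5643, 0.1643, 0.0896]
orientation: [0.059, 0.998, -0.0, -0.001]
ft_force: [-0.4, 0.2, -1.2]
grip_width: 0.0098
finger_force: 60.0
```

```bash
cat > wt.py <<'E'
from h import *
import sys
n=sys.argv[1]
if n!="w4":
    st=read_state();im,d=camera("wrist");np.savez(n+".npz",im=im,d=d,T=T_wc("wrist",st),t=st["tcp_pos"],M=R.from_quat(st["orientation"]).as_matrix())
    print(st["time_s"],st["tcp_pos"].round(4),st["ft_force"].round(1),st["ft_torque"].round(2),np.degrees(R.from_quat(st["orientation"]).as_rotvec()).round(1));cv2.imwrite(f"pics/{n}.png",im[...,::-1])
f=np.load(n+".npz");d=f["d"];Tt=np.array(camera_info("wrist")["T_tool_cam"])
v,u=np.mgrid[0:384,0:512];uv=np.c_[u.ravel(),v.ravel()];dd=d.ravel();m=dd>0
P=pts("wrist",uv[m],dd[m],Tt);im=f["im"].reshape(-1,3)[m].astype(int)
# tool frame: x along card (world -x), z down; bar top nominal z=-0.029
b=(abs(P[:,1])<.004)&(P[:,0]>.011)&(P[:,0]<.026)&(P[:,2]<-.015)&(P[:,2]>-.045)&(im.min(1)>100)
x,z=P[b,0],P[b,2];k=np.polyfit(x,z,1);r=abs(z-np.polyval(k,x))<.0015;k=np.polyfit(x[r],z[r],1)
print("bar",r.sum(),"slope deg",np.degrees(np.arctan(k[0])).round(2),"z at .02",np.polyval(k,.02).round(4),"xmax",x.max().round(4))
g=(abs(P[:,1])<.004)&(P[:,0]>.03)&(P[:,0]<.07)&(P[:,2]<.0)&(P[:,2]>-.04)&(im[:,1]>im[:,0])
x,z=P[g,0],P[g,2]
if g.sum()>10:
    k=np.polyfit(x,z,1);r=abs(z-np.polyval(k,x))<.002;k=np.polyfit(x[r],z[r],1);print("board top",r.sum(),"slope",np.degrees(np.arctan(k[0])).round(2),"z at .04",np.polyval(k,.04).round(4),"xmax",np.percentile(x,98).round(4))
E
python3 wt.py w4; python3 wt.py w5
```

```text
bar 476 slope deg 0.84 z at .02 -0.0287 xmax 0.026
board top 338 slope 2.67 z at .04 -0.0147 xmax 0.0543
15.2 [0.5643 0.1643 0.0896] [-0.4  0.2 -1.2] [ 0.06 -0.05 -0.  ] [ -10.6 -179.6    0. ]
bar 467 slope deg 6.09 z at .02 -0.0271 xmax 0.026
board top 357 slope 5.4 z at .04 -0.0112 xmax 0.0523
```

>>> drive_tool(
  rows=[
    {"tx": 0, "ty": 0, "tz": 0, "wx": 0, "wy": 2.2, "wz": 0},
    {"tx": 0, "ty": 0, "tz": 0, "wx": 0, "wy": 2.3, "wz": 0},
    {"tx": 0, "ty": 0, "tz": 0, "wx": 0, "wy": 0, "wz": 0},
  ],
)

```text
time_s: 15.62
tcp_pos: [0.5649, 0.1642, 0.0896]
orientation: [0.059, 0.997, 0.002, -0.039]
ft_force: [-0.6, -0.3, -1.1]
grip_width: 0.0097
finger_force: 60.0
```

>>> drive_tool(
  rows=[
    {"tx": 0, "ty": 0, "tz": 0.1, "wx": 0, "wy": 0, "wz": 0},
    {"tx": -0.01, "ty": 0, "tz": 0.1, "wx": 0, "wy": 0, "wz": 0},
    {"tx": -0.01, "ty": 0, "tz": 0.05, "wx": 0, "wy": 0, "wz": 0},
    {"tx": 0, "ty": 0, "tz": 0, "wx": 0, "wy": 0, "wz": 0},
    {"tx": 0, "ty": 0, "tz": 0, "wx": 0, "wy": 0, "wz": 0},
  ],
)

```text
time_s: 16.25
tcp_pos: [0.5647, 0.1643, 0.0877]
orientation: [0.059, 0.997, 0.002, -0.039]
ft_force: [-0.2, -0.2, -2.3]
grip_width: 0.01
finger_force: 60.0
```

```bash
python3 -c "
from plant import *
s=read_state();print(s['time_s'],s['tcp_pos'].round(4),s['ft_force'].round(2),s['ft_torque'].round(3))"
```

```text
16.25 [0.5647 0.1643 0.0877] [-0.15 -0.24 -2.29] [ 0.052 -0.118  0.016]
```

>>> drive_tool(
  rows=[
    {"tx": 0, "ty": 0, "tz": 0.1, "wx": 0, "wy": 0, "wz": 0},
    {"tx": -0.01, "ty": 0, "tz": 0.1, "wx": 0, "wy": 0, "wz": 0},
    {"tx": 0, "ty": 0, "tz": 0, "wx": 0, "wy": 0, "wz": 0},
    {"tx": 0, "ty": 0, "tz": 0, "wx": 0, "wy": 0, "wz": 0},
  ],
)

```text
time_s: 16.75
tcp_pos: [0.5649, 0.1644, 0.0873]
orientation: [0.059, 0.998, 0.003, -0.039]
ft_force: [-2.9, 0.3, 5.4]
grip_width: 0.0097
finger_force: 60.0
```

```bash
python3 -c "
from plant import *
s=read_state();print(s['time_s'],s['tcp_pos'].round(4),s['ft_force'].round(2),s['ft_torque'].round(3))"
```

```text
16.75 [0.5649 0.1644 0.0873] [-2.88  0.35  5.38] [-0.075  0.434 -0.024]
```

>>> drive_tool(
  rows=[
    {"tx": -0.1, "ty": 0, "tz": -0.04, "wx": 0, "wy": 0, "wz": 0},
    {"tx": -0.1, "ty": 0, "tz": -0.008, "wx": 0, "wy": 0, "wz": 0},
    {"tx": -0.1, "ty": 0, "tz": -0.008, "wx": 0, "wy": 0, "wz": 0},
    {"tx": 0, "ty": 0, "tz": 0, "wx": 0, "wy": 0, "wz": 0},
  ],
)

```text
time_s: 17.25
tcp_pos: [0.5674, 0.1643, 0.0874]
orientation: [0.059, 0.998, 0.003, -0.039]
ft_force: [-3.4, -0.0, 6.3]
grip_width: 0.0098
finger_force: 60.0
```

>>> drive_tool(
  rows=[
    {"tx": -0.1, "ty": 0, "tz": -0.008, "wx": 0, "wy": 0, "wz": 0},
    {"tx": -0.1, "ty": 0, "tz": -0.008, "wx": 0, "wy": 0, "wz": 0},
    {"tx": -0.1, "ty": 0, "tz": -0.008, "wx": 0, "wy": 0, "wz": 0},
    {"tx": 0, "ty": 0, "tz": 0, "wx": 0, "wy": 0, "wz": 0},
  ],
)

```text
time_s: 17.75
tcp_pos: [0.5703, 0.164, 0.0874]
orientation: [0.059, 0.998, 0.003, -0.039]
ft_force: [-3.9, 0.3, 6.0]
grip_width: 0.0097
finger_force: 60.0
```

```bash
python3 wt.py w6
```

```text
17.75 [0.5703 0.164  0.0874] [-3.9  0.3  6. ] [0.16 0.77 0.01] [ -10.3 -175.2   -0.5]
bar 466 slope deg 6.31 z at .02 -0.0271 xmax 0.026
board top 352 slope 5.16 z at .04 -0.0113 xmax 0.0523
```

>>> drive_tool(
  rows=[
    {"tx": -0.1, "ty": 0, "tz": -0.008, "wx": 0, "wy": 0, "wz": 0},
    {"tx": -0.15, "ty": 0, "tz": -0.012, "wx": 0, "wy": 0, "wz": 0},
    {"tx": -0.15, "ty": 0, "tz": -0.012, "wx": 0, "wy": 0, "wz": 0},
    {"tx": -0.15, "ty": 0, "tz": -0.012, "wx": 0, "wy": 0, "wz": 0},
    {"tx": -0.1, "ty": 0, "tz": -0.008, "wx": 0, "wy": 0, "wz": 0},
    {"tx": 0, "ty": 0, "tz": 0, "wx": 0, "wy": 0, "wz": 0},
  ],
)

```text
time_s: 18.55
tcp_pos: [0.5769, 0.1632, 0.0868]
orientation: [0.059, 0.998, 0.003, -0.039]
ft_force: [-4.2, 0.6, 5.7]
grip_width: 0.0098
finger_force: 60.0
```

>>> drive_tool(
  rows=[
    {"tx": -0.1, "ty": 0, "tz": -0.008, "wx": 0, "wy": 0, "wz": 0},
    {"tx": -0.1, "ty": 0, "tz": -0.008, "wx": 0, "wy": 0, "wz": 0},
    {"tx": 0, "ty": 0, "tz": 0, "wx": 0, "wy": 0, "wz": 0},
  ],
)

```text
time_s: 18.92
tcp_pos: [0.5791, 0.1624, 0.0853]
orientation: [0.059, 0.997, 0.002, -0.039]
ft_force: [0.1, -0.5, -1.4]
grip_width: 0.0096
finger_force: 60.0
```

>>> drive_tool(
  rows=[
    {"tx": -0.1, "ty": 0, "tz": 0.05, "wx": 0, "wy": 0, "wz": 0},
    {"tx": -0.01, "ty": 0, "tz": 0.1, "wx": 0, "wy": 0, "wz": 0},
    {"tx": -0.01, "ty": 0, "tz": 0.15, "wx": 0, "wy": 0, "wz": 0},
    {"tx": 0, "ty": 0, "tz": 0, "wx": 0, "wy": 0, "wz": 0},
    {"tx": 0, "ty": 0, "tz": 0, "wx": 0, "wy": 0, "wz": 0},
  ],
)

```text
time_s: 19.55
tcp_pos: [0.58, 0.1625, 0.0829]
orientation: [0.059, 0.997, 0.002, -0.039]
ft_force: [-0.4, 0.8, -1.8]
grip_width: 0.0095
finger_force: 60.0
```

```bash
python3 wt.py w7
```

```text
19.55 [0.58   0.1625 0.0829] [-0.4  0.8 -1.8] [ 0.1  -0.11 -0.01] [ -10.3 -175.2   -0.4]
bar 452 slope deg 7.0 z at .02 -0.027 xmax 0.026
board top 354 slope 5.63 z at .04 -0.0111 xmax 0.0523
```

>>> drive_tool(
  rows=[
    {"tx": -0.01, "ty": 0, "tz": 0.15, "wx": 0, "wy": 0, "wz": 0},
    {"tx": -0.01, "ty": 0, "tz": 0.15, "wx": 0, "wy": 0, "wz": 0},
    {"tx": 0, "ty": 0, "tz": 0, "wx": 0, "wy": 0, "wz": 0},
    {"tx": 0, "ty": 0, "tz": 0, "wx": 0, "wy": 0, "wz": 0},
  ],
)

```text
time_s: 20.1
tcp_pos: [0.58, 0.1625, 0.0798]
orientation: [0.059, 0.997, 0.002, -0.039]
ft_force: [0.7, 1.2, -2.1]
grip_width: 0.0097
finger_force: 60.0
```

>>> drive_tool(
  rows=[
    {"tx": -0.01, "ty": 0, "tz": 0.1, "wx": 0, "wy": 0, "wz": 0},
    {"tx": 0, "ty": 0, "tz": 0.05, "wx": 0, "wy": 0, "wz": 0},
    {"tx": 0, "ty": 0, "tz": 0, "wx": 0, "wy": 0, "wz": 0},
    {"tx": 0, "ty": 0, "tz": 0, "wx": 0, "wy": 0, "wz": 0},
  ],
)

```text
time_s: 20.6
tcp_pos: [0.5803, 0.1626, 0.0791]
orientation: [0.059, 0.998, 0.002, -0.039]
ft_force: [1.1, -1.2, 4.3]
grip_width: 0.0095
finger_force: 60.0
```

>>> drive_tool(
  rows=[
    {"tx": 0, "ty": 0, "tz": 0, "wx": 0, "wy": 0, "wz": 0},
    {"tx": 0, "ty": 0, "tz": 0.1, "wx": 0, "wy": 0, "wz": 0},
    {"tx": 0, "ty": 0, "tz": 0.1, "wx": 0, "wy": 0, "wz": 0},
    {"tx": 0, "ty": 0, "tz": 0, "wx": 0, "wy": 0, "wz": 0},
    {"tx": 0, "ty": 0, "tz": 0, "wx": 0, "wy": 0, "wz": 0},
  ],
  grip_force=12,
)

```text
time_s: 21.22
tcp_pos: [0.5812, 0.1625, 0.0785]
orientation: [0.059, 0.998, 0.003, -0.037]
ft_force: [0.9, -0.7, 8.8]
grip_width: 0.01
finger_force: 12.0
```

>>> drive_tool(
  rows=[
    {"tx": 0, "ty": 0, "tz": 0, "wx": 0, "wy": 0, "wz": 0},
    {"tx": 0, "ty": 0, "tz": 0, "wx": 0, "wy": 0, "wz": 0},
    {"tx": 0, "ty": 0, "tz": 0, "wx": 0, "wy": 0, "wz": 0},
    {"tx": 0, "ty": 0, "tz": 0, "wx": 0, "wy": 0, "wz": 0},
  ],
  fingers=0.45,
)

```text
time_s: 21.72
tcp_pos: [0.5796, 0.1625, 0.0759]
orientation: [0.059, 0.997, 0.002, -0.04]
ft_force: [-0.2, -0.2, 0.8]
grip_width: 0.0391
finger_force: 0.0
```

>>> drive_tool(
  rows=[
    {"tx": 0, "ty": 0, "tz": -1, "wx": 0, "wy": 0, "wz": 0},
    {"tx": 0, "ty": 0, "tz": -3, "wx": 0, "wy": 0, "wz": 0},
    {"tx": 0, "ty": 0, "tz": -4, "wx": 0, "wy": 0, "wz": 0},
    {"tx": 0, "ty": 0, "tz": -4, "wx": 0, "wy": 0, "wz": 0},
    {"tx": 0, "ty": 0, "tz": 0, "wx": 0, "wy": -4.5, "wz": 0},
    {"tx": 0, "ty": 0, "tz": 0, "wx": 0, "wy": 0, "wz": 0},
  ],
)

```text
time_s: 22.48
tcp_pos: [0.5889, 0.1617, 0.1978]
orientation: [0.059, 0.998, 0.0, 0.001]
ft_force: [0.9, -0.1, -0.5]
grip_width: 0.0392
finger_force: 0.0
```

```bash
cat > fin.py <<'E'
from h import *
st=read_state();v,u=np.mgrid[0:384,0:512];uv=np.c_[u.ravel(),v.ravel()];print(st["time_s"],st["tcp_pos"].round(4))
c0=np.array([.580,.162,0]);ax=np.array([.993,-.118,0]);ny=np.array([.118,.993,0])
for n in ["wrist","scene","side"]:
    st=read_state();im,d=camera(n);T=T_wc(n,st);dd=d.ravel();m=dd>0
    cv2.imwrite(f"pics/fin_{n}.png",im[...,::-1])
    P=pts(n,uv[m],dd[m],T);g=im.reshape(-1,3)[m].astype(int);q=P-c0;s=q@ax;t=q@ny
    for nm,k in [("bar",(abs(t)<.012)&(abs(s)<.03)&(P[:,2]>.088)&(P[:,2]<.13)),("board",(abs(t)<.012)&(abs(s)>.032)&(abs(s)<.058)&(P[:,2]>.085)&(P[:,2]<.13))]:
        o=[(round(float(a)+.004,3),float(np.percentile(P[w,2],95).round(4))) for a in np.arange(-.06,.06,.008) for w in [k&(s>=a)&(s<a+.008)] if w.sum()>4]
        print(n,nm,k.sum(),"t",np.percentile(t[k],[2,98]).round(4) if k.sum() else "",o)
a=cv2.imread("pics/fin_scene.png")[110:240,130:290];b=cv2.imread("pics/fin_side.png")[170:330,130:330]
cv2.imwrite("pics/fin.png",cv2.hconcat([cv2.resize(a,(400,325),interpolation=2),cv2.resize(b,(400,325),interpolation=2)]))
E
python3 fin.py
```

```text
22.475 [0.5889 0.1617 0.1978]
wrist bar 756 t [-0.0045  0.0049] [(-0.032, 0.0944), (-0.024, 0.108), (-0.016, 0.1085), (-0.008, 0.1085), (0.0, 0.1083), (0.008, 0.1084), (0.016, 0.1086), (0.024, 0.1085), (0.032, 0.1084)]
wrist board 206 t [-0.002   0.0018] [(-0.048, 0.0943), (-0.04, 0.0946), (-0.032, 0.0943), (0.04, 0.0944), (0.048, 0.0944), (0.056, 0.0943)]
scene bar 110 t [-0.0092  0.0008] [(-0.024, 0.1063), (-0.016, 0.1076), (-0.008, 0.1076), (0.0, 0.108), (0.008, 0.1076), (0.016, 0.1067), (0.024, 0.1078)]
scene board 34 t [-0.0079  0.0037] [(-0.048, 0.0919), (-0.04, 0.0924), (0.04, 0.0921), (0.048, 0.0914)]
side bar 280 t [-0.0039  0.0066] [(-0.024, 0.1086), (-0.016, 0.1099), (-0.008, 0.1094), (0.0, 0.1099), (0.008, 0.1094), (0.016, 0.1093), (0.024, 0.1099), (0.032, 0.1087)]
side board 101 t [-0.0018  0.0037] [(-0.048, 0.096), (-0.04, 0.0952), (-0.032, 0.096), (0.032, 0.0952), (0.04, 0.0956), (0.048, 0.0946), (0.056, 0.0957)]
```

View pics/fin.png

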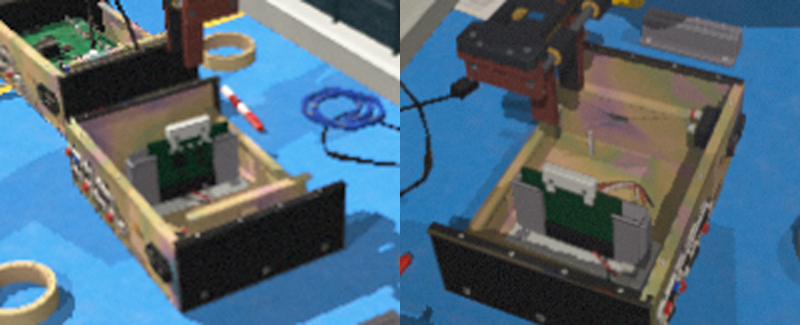

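The card stands level and upright in the guides, with its bar top at 108 mm (14 + 94, so fully seated), and the gripper is clear above it. I'm handing in the job.

```bash
python3 -c "
from plant import *
print(close_job())"
```

```text
the job is handed in; nothing more can be done
None
```

The wide card is fully seated over the hidden key and released: its bar top measures 108 mm, as expected when fully home. The arm touched neither the narrow card, the multimeter nor the dish, and the job was handed in at about 23 s.

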